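# Shim the short foot of a monitor shelf

## Robot

A 6-joint arm with a two-finger parallel gripper is mounted at the origin on the work surface. World frame = base frame: x ahead of the robot, y to its left, z up, the work surface at z = 0. Lengths are in mm, angles in rad, forces in N, time in s.
With the tool pointing down it reaches from about 350 to 775 mm from the base axis. Payload 7.3 kg.
Tool frame: the origin (TCP) lies at the very end of the fingers, on their centre line; the grasp point (between the pads) lies 19 mm behind it; z points along the fingers, y is the line along which they close (so a half turn about z gives the same grasp; the last joint's range is limited). The gripper opens to 92 mm and grips with 3 to 60 N. Pads are 19 mm wide; open, the fingers measure 130 mm over their backs; the gripper's body (75 mm by 190 mm) begins 47 mm behind the grasp point.
Start: joints at [1.069, 0.342, 1.524, -0, 1.275, -0.146], TCP at [182.865, 492.143, 226.741] pointing down, gripper open.
Joint ranges: [-2.53, 2.53], [-0.77, 2.02], [0.04, 2.7], [-1, 4.14], [0.28, 2.66], [-3.11, 3.11]. Speed limits (rad/s): [2.57, 2.57, 3.14, 3.14, 3.14, 3.14].

## Interface

Orientations are given as [roll, pitch, yaw] about the fixed x, y, z axes, in that order (R = Rz(yaw) Ry(pitch) Rx(roll)).
In Python, from plant import get_obs, vision, workorder gives the robot as it stands.
- The arm moves only by the shell command python3 -m pendant 'ROWS' [OPENING]. ROWS is a JSON object of lists of equal length, an entry for each row: "dp": the shift along the tool's x, y, z in m, a list of three; "rotation": the turn, a rotation vector about the tool's x, y, z in rad, a list of three. A call has 1 to 8 rows; each row is the pose to reach, as a shift and turn from the pose commanded when the call began, along the tool's axes at that moment; what a row does not reach only later rows make up. A row lasts 1/8 s, in which the tool goes at most 62.5 mm and 10.7 degrees, less where a joint would pass 70% of its speed; a pose out of reach is approached as far as the arm can. A call with a gripper value outside its range is refused whole. OPENING is the finger opening in m, from 0 to 0.0918, set as the call begins (- or left out, the last holds). The fingers move at their own pace and stop on an object; the grip force is fixed at half the most. Time passes only in rows, so rows that repeat a pose let the fingers close. It gives the time, the measured TCP pose, the force, the opening and the grip force at its end, in the units of the state.
- get_obs(): the state, without advancing time (a new reading comes with each control period).
- vision.capture(name): name is "scene" or "top" or "wrist"; returns a dict with "pixels" (400x640x3 uint8, red, green, blue), "vfov" (degrees; the focal length in pixels is half the picture's height over the tangent of half this angle, whatever the lens; pixels are square), "cx", "cy" (the principal point, pixels), "pose" (4x4, takes a point from camera to world coordinates); the wrist camera has in their place "T_tool_cam" (4x4, takes a point from camera to tool coordinates, whose origin is the TCP and whose axes are the flange's). Camera axes: x right, y up, looking along -z (the intrinsics and any distortion apply to the point x, -y, -z); pixel columns grow to the right and rows downward; lengths in mm; the calibration is good to about 2 mm. A picture is of the moment at which its call begins: read the wrist's pose just before it. There is no depth.
- workorder.close_job(): hands the job in; it is judged then, once.
The state is a dict: "time": time; "joint_positions": joint angles; "dq": joint speeds; "tau": joint torques, N m; "tool_pos": TCP position; "tcp_rot": TCP orientation; "contact_force": force on the tool from outside, world axes, zero at the start; "moment": the same for the moment, N m; "grip_width": finger opening in mm; "finger_force": force on a finger pad.
Only numpy, scipy, OpenCV 4.12 (cv2) and the standard library are available. Lean on these libraries where they do the work, as an engineer would, in place of code of your own. Each camera call takes 0.05 s, during which the arm holds its last target. There are 200 camera calls.

## Task

The monitor shelf on the desk rocks because its far right foot hangs a few millimetres short of the desk. Pick up the orange tapered shim and slide it, thin end first and flat on the desk, under the middle of that foot until it drags snugly between foot and desk, without jacking the shelf up. Finish while still gripping the shim at that depth, so that it can be marked for trimming; leave the bottle, tray and tape where they are.

Things in the scene. Friction and masses are not known exactly. Their poses are not given: they have to be found in the camera images.
- shim: Loose orange plastic wedge, 180 mm long, 40 mm wide, 2 mm thick at the thin end, 12 mm at the butt (top rises 1 in 18), 50 g. Origin: centre of its flat underside. x runs along it to the thin end (+90 mm; butt at -90 mm), y across, z up. Starts flat on the open desk, right of the shelf. Gripped across its 40 mm width some 20 mm from the butt end it reaches far enough under the foot.
- shim_tip (a point): Middle of the shim's thin edge, on its underside.
- stand: Monitor shelf, fixed in place: dark board 200 x 526 mm (x, y), top 110, underside 94 mm up, rails under it to 74 mm, on four 25 mm legs with round steel disc feet 50 mm across, 9 mm tall (rim 4 mm). Foot centres x +-85, y +-250 mm; discs stick out 12 mm past the board's ends. Origin: on the desk amid the feet; x to the far side, y to the left along its length, z up.
- foot: Raised foot at the stand's far right corner (x +85, y -250 mm of the stand): steel disc 50 mm across. Origin: centre of its flat underside, which hangs 4.2 to 7 mm above the desk, differently each time: feel for it. The shim touches when its thin end is about 40 to 95 mm past the disc's near edge. Access is free from the right end, sliding along the stand's +y.
- raised_foot (a point): Centre of the underside of that raised foot (same point as foot).
- shelf (a joint): Tipping of the shelf about its two left feet, rad: 0 resting on its feet; 0.003 rad lifts the raised foot 1.5 mm. It takes about 11 to 16 N upward at that foot to begin to lift. Too fine for the noisy reading: feel. Until the shim touches the foot it slides almost freely (under 1 N); then its drag rises within some 10 mm of sliding to 7 to 16 N and stays there while the shelf lifts.
- sanitiser: Bystander: clear bottle with white cap, 48 mm across, 130 mm tall. Origin: centre of its underside.
- screw_tray: Bystander: black open tray of bolts 90 x 120 x 35 mm. Origin: centre of its underside.
- tape: Bystander: yellow ring of tape lying flat, 92 mm across, 48 mm tall. Origin: centre of its underside.
Not all that is in view belongs to the job. What is meant by the shim is not turquoise or white, and is the larger of those in its own colour.

How it is judged (in metres and radians):
On the way:
1. the gripped shim's thin end lies flat under the raised foot, the shelf not yet lifted (horizontal distance between shim_tip and raised_foot below 0.028 m and angle between shim's own z axis and vertical below 0.1 rad and height (world z) of shim_tip below 0.006 m and value of joint shelf below 0.0015 rad and contact force between the fingers and shim above 2 N), for 0.1 s.
At the end, for the whole second after the job is handed in: Fingers grip the shim (over 4 N); it lies still and flat on the desk (within 0.07 rad and 4 mm), the raised foot's middle over it, within 12 mm of its centre line, wedged with more than 1.5 N on the foot; the shelf is lifted less than 0.003 rad (1.5 mm at the foot) (contact force between the fingers and shim above 4 N and contact force between shim and foot above 1.5 N and value of joint shelf below 0.003 rad and y of raised_foot in the frame of shim between -0.012 and 0.012 m and x of raised_foot in the frame of shim between -0.06 and 0.09 m and angle between shim's own z axis and vertical below 0.07 rad and height (world z) of shim below 0.004 m and linear speed of shim below 0.01 m/s); the arm keeps its last pose, push and grip.
It fails at once if the shelf is jacked up more than 4 mm at the foot (value of joint shelf above 0.008 rad).
It fails at once if a bystander is moved more than 15 mm (distance of any of sanitiser, screw_tray, tape from where it was at the start of the episode above 0.015 m).
It also fails if it takes over 45 s, if anything falls off the work surface, if the arm or the gripper's body presses on something with over 40 N, if the wrist force passes 120 N, or if a joint passes its speed limit or range.

## Working session

There is one attempt and no reset: what is moved stays moved. The work goes in short steps, Python scripts to look and compute and a shell command to move; the robot and the scene stay as the last step left them, time stands still between calls to the robot, and variables do not carry over. Pictures are saved under pics/ and viewed, at most 10 in all, crops included, and the job is handed in when it is done.

```bash
ls; mkdir -p pics; python3 - <<'E'
from plant import get_obs, vision
import cv2
o=get_obs();print(o)
for n in("scene","top"):
    c=vision.capture(n);cv2.imwrite(f"pics/{n}1.png",c["pixels"][:,:,::-1]);print(n,{k:v for k,v in c.items() if k!="pixels"})
E
```

```text
pics
{'time': 0.0, 'joint_positions': array([ 1.06901942e+00,  3.42714131e-01,  1.52501894e+00, -1.19477359e-05,
        1.27539223e+00, -1.45972533e-01]), 'dq': array([-0.00048433,  0.00096561, -0.00099724, -0.00023969,  0.00012418,
       -0.00099839]), 'tau': array([ 7.27957158e-04, -4.31243491e+01, -2.44224823e+01,  7.18063815e-02,
        5.58493752e-02, -1.53048313e-04]), 'tool_pos': array([182.652044  , 491.76828937, 226.04875196]), 'tcp_rot': array([-3.14007465e+00, -2.11626930e-04,  2.78579161e+00]), 'contact_force': array([0.34715956, 0.02443676, 0.19636407]), 'moment': array([ 0.02163626,  0.07046176, -0.00871472]), 'finger_force': 0.0, 'grip_width': 91.66349712918333}
scene {'vfov': 52.046596436850216, 'cx': 324.68920134843376, 'cy': 199.14199435740886, 'pose': array([[-3.82909196e-01, -6.17399118e-01,  6.87167284e-01,
         1.44464451e+03],
       [ 9.23706276e-01, -2.65661394e-01,  2.76026700e-01,
         4.08023883e+02],
       [ 1.21351776e-02,  7.40433895e-01,  6.72019631e-01,
         9.07965271e+02],
       [ 0.00000000e+00,  0.00000000e+00,  0.00000000e+00,
         1.00000000e+00]])}
top {'vfov': 44.35570014021844, 'cx': 321.83760019401876, 'cy': 199.41737514498112, 'pose': array([[-1.90718260e-03,  9.95115936e-01, -9.86946669e-02,
         3.93146699e+02],
       [-9.99736890e-01,  3.58651379e-04,  2.29351856e-02,
         8.05349070e+01],
       [ 2.28585656e-02,  9.87124409e-02,  9.94853426e-01,
         1.48488712e+03],
       [ 0.00000000e+00,  0.00000000e+00,  0.00000000e+00,
         1.00000000e+00]])}
```

View pics/scene1.png

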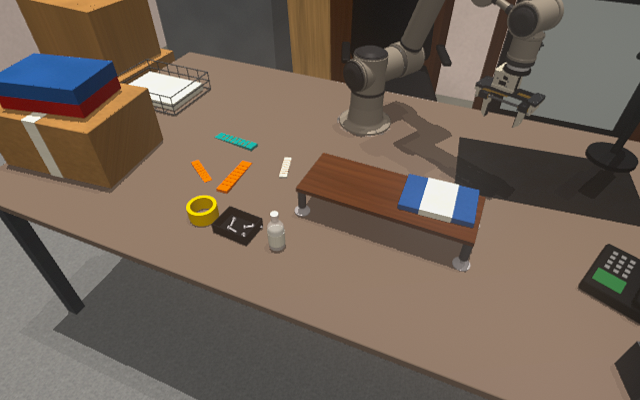

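View pics/top1.png

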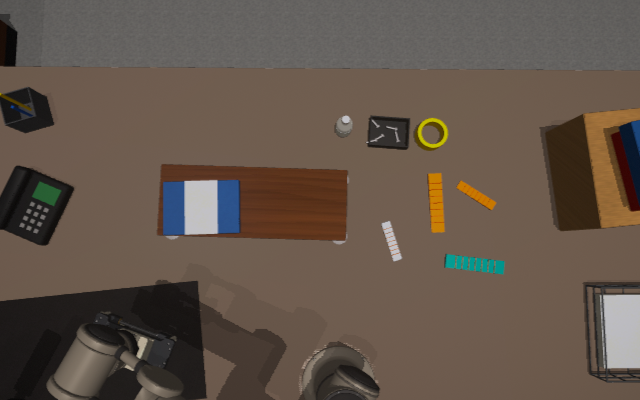

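The scene view puts the large orange shim near (235,177) and the far right foot near (302,210). In the top view the shim is at (436,202) and the foot at (347,180), with the bottle at (344,126), the tray at (388,132) and the tape at (432,133). I'll enlarge both.

```bash
python3 - <<'E'
import cv2,numpy as np
t=cv2.imread("pics/top1.png");s=cv2.imread("pics/scene1.png")
a=cv2.resize(t[105:245,320:460],None,fx=4,fy=4,interpolation=cv2.INTER_CUBIC)  # 560x560
cv2.imwrite("pics/tcrop.png",a)
b=cv2.resize(s[145:255,180:320],None,fx=5,fy=5,interpolation=cv2.INTER_CUBIC) #700x550
cv2.imwrite("pics/scrop.png",b)
for n,im,roi in(("top",t,(425,165,450,240)),("scene",s,(214,155,255,195))):
    h=cv2.cvtColor(im,cv2.COLOR_BGR2HSV);m=cv2.inRange(h,(5,150,80),(20,255,255));z=np.zeros_like(m);x0,y0,x1,y1=roi;z[y0:y1,x0:x1]=m[y0:y1,x0:x1]
    p=cv2.findNonZero(z);r=cv2.minAreaRect(p);print(n,cv2.boxPoints(r).round(1).tolist())
E
```

```text
top [[427.20001220703125, 173.10000610351562], [440.79998779296875, 172.3000030517578], [444.29998779296875, 231.8000030517578], [430.6000061035156, 232.60000610351562]]
scene [[215.39999389648438, 188.6999969482422], [243.60000610351562, 156.39999389648438], [252.10000610351562, 163.89999389648438], [223.89999389648438, 196.10000610351562]]
```

View pics/tcrop.png

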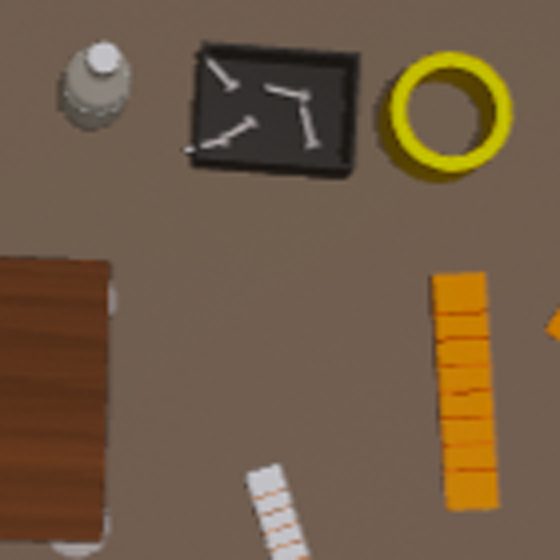

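View pics/scrop.png

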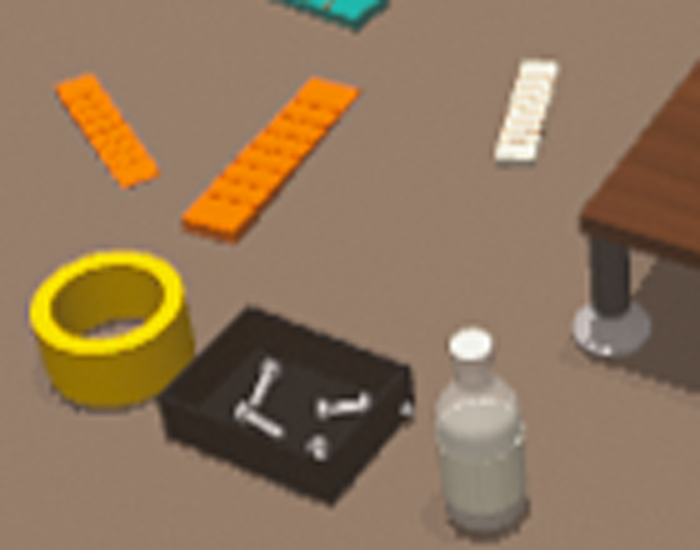

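```bash
cat > h.py <<'E'
import numpy as np
def ray(c,p,pose=None):
    T=c["pose"] if pose is None else pose
    f=200/np.tan(np.radians(c["vfov"])/2)
    d=T[:3,:3]@np.array([(p[0]-c["cx"])/f,-(p[1]-c["cy"])/f,-1]);return T[:3,3],d/np.linalg.norm(d)
def plane(r,z): o,d=r;return o+d*(z-o[2])/d[2]
def tri(rs):
    A=0;b=0
    for o,d in rs:
        P=np.eye(3)-np.outer(d,d);A=A+P;b=b+P@o
    x=np.linalg.solve(A,b);return x,[round(float(np.linalg.norm((np.eye(3)-np.outer(d,d))@(x-o))),1) for o,d in rs]
E
python3 - <<'E'
from h import *
from plant import vision
np.set_printoptions(precision=1,suppress=True)
t=vision.capture("top");s=vision.capture("scene")
for n,p in dict(FR=(347.2,170.5),NR=(345.7,240.5),FL=(161.5,165),NL=(158.5,238)).items(): print("board",n,plane(ray(t,p),110))
print("scene FR",plane(ray(s,(180+584/5,145+222/5)),110),"tri",tri([ray(t,(347.2,170.5)),ray(s,(180+584/5,145+218/5))]))
print("foot scene z12",plane(ray(s,(302.4,209)),12), "z9",plane(ray(s,(302.4,210.5)),9))
print("foot right edge top",plane(ray(t,(349,180)),9),"near foot right",plane(ray(t,(347.3,238)),5))
# shim corners top / scene (far end = larger x)
T=dict(FL=(320+432/4,105+275/4),FR=(320+486/4,105+272/4),NR=(320+499/4,105+508/4),NL=(320+447/4,105+511/4))
S=dict(FL=(180+236/5,145+233/5),FR=(180+183/5,145+221/5),NR=(180+315/5,145+78/5),NL=(180+358/5,145+93/5))
for k in T: print(k,plane(ray(t,T[k]),7),tri([ray(t,T[k]),ray(s,S[k])]))
for n,p in dict(tray_nl=(367,147),tray_nr=(408,149),tray_fr=(409.5,119)).items(): print(n,plane(ray(t,p),35))
print("bottle",plane(ray(t,(346,119.5)),130),"tape",plane(ray(t,(432.5,133)),48))
E
```

```text
board FR [612.  -23.3 110. ]
board NR [414.1 -17.7 110. ]
board FL [626.7 500.2 110. ]
board NL [421.8 502.3 110. ]
scene FR [621.7 -12.4 110. ] tri (array([611.9, -20.8, 103.1]), [3.2, 3.2])
foot scene z12 [599.3  -7.1  12. ] z9 [602.7  -5.6   9. ]
foot right edge top [598.9 -36.2   9. ] near foot right [423.2 -30.1   5. ]
FL [ 618.8 -278.5    7. ] (array([ 617.7, -276.4,    7.3]), [2.2, 2.2])
FR [ 621.2 -320.1    7. ] (array([ 619.9, -317.6,    5.7]), [3.0, 3.0])
NR [ 440.8 -325.3    7. ] (array([ 439.8, -324.5,   -0.9]), [3.1, 3.1])
NL [ 438.6 -285.7    7. ] (array([ 438.5, -287.5,   -4.9]), [1.2, 1.2])
tray_nl [695.5 -89.1  35. ]
tray_nr [ 689.7 -212.9   35. ]
tray_fr [ 782.1 -219.2   35. ]
bottle [754.4 -19.4 130. ] tape [ 736. -285.   48.]
```

```bash
cat >> h.py <<'E'
def go(x,y,z,yaw=None):
    "prints dp (m) in present tool axes and tool-z turn for a world target"
    from plant import get_obs
    from scipy.spatial.transform import Rotation as Ro
    o=get_obs();R=Ro.from_euler("xyz",o["tcp_rot"]).as_matrix()
    print("dp",(R.T@(np.array([x,y,z])-o["tool_pos"])/1000).round(4))
    if yaw is not None: print("rot",(Ro.from_matrix(R.T)*Ro.from_euler("xyz",[np.pi,0,yaw])).as_rotvec().round(4))
    return o
E
python3 -c "
from h import *
go(480,200,230); go(560,-299,230,3.184)"
```

```text
dp [-0.3803 -0.1701 -0.0036]
dp [-0.6291 -0.61   -0.0032]
rot [-9.000e-04 -3.000e-04 -3.982e-01]
```

```bash
python3 -m pendant '{"dp":[[-0.055,-0.025,0],[-0.11,-0.05,0],[-0.165,-0.075,0],[-0.22,-0.1,0],[-0.275,-0.125,0],[-0.33,-0.15,0],[-0.38,-0.17,0],[-0.395,-0.225,0]],"rotation":[[0,0,0],[0,0,0],[0,0,-0.1],[0,0,-0.2],[0,0,-0.3],[0,0,-0.4],[0,0,-0.4],[0,0,-0.4]]}' && python3 -c "
from h import *
go(540,-299,230,3.184)"
```

```text
time: 1.2
tool_pos: [477.1, 142.1, 225.9]
tcp_rot: [3.142, 0.0, -3.098]
contact_force: [-0.3, 0.9, 0.4]
grip_width: 91.5
finger_force: 0.0
dp [-0.0435 -0.4434 -0.0041]
rot [0.0001 0.0005 0.0015]
```

```bash
python3 -m pendant '{"dp":[[-0.005,-0.06,0],[-0.011,-0.12,0],[-0.017,-0.18,0],[-0.023,-0.24,0],[-0.03,-0.3,0],[-0.036,-0.36,0],[-0.042,-0.42,0],[-0.044,-0.443,0]],"rotation":[[0,0,0],[0,0,0],[0,0,0],[0,0,0],[0,0,0],[0,0,0],[0,0,0],[0,0,0]]}' && python3 -m pendant '{"dp":[[0,0,0]],"rotation":[[0,0,0]]}' && python3 - <<'E'
from plant import get_obs,vision
import cv2,pickle
o=get_obs();w=vision.capture("wrist");pickle.dump((o,w),open("w1.pkl","wb"))
print(o["tool_pos"],{k:v for k,v in w.items() if k!="pixels"});cv2.imwrite("pics/w1.png",w["pixels"][:,:,::-1])
E
```

```text
time: 2.2
tool_pos: [537.9, -300.4, 225.8]
tcp_rot: [-3.142, -0.001, -3.1]
contact_force: [0.6, 1.0, -0.0]
grip_width: 91.6
finger_force: 0.0
time: 2.33
tool_pos: [537.8, -298.6, 225.7]
tcp_rot: [3.141, -0.001, -3.1]
contact_force: [0.4, -0.2, 0.3]
grip_width: 91.9
finger_force: 0.0
[ 537.84070765 -298.60703204  225.73078787] {'vfov': 71.14657825913213, 'cx': 320.85109830698696, 'cy': 200.57329810164495, 'T_tool_cam': array([[-1.53640683e-04,  9.64142365e-01,  2.65385524e-01,
         7.05249457e+01],
       [ 9.99999804e-01,  3.09141836e-04, -5.44174698e-04,
         5.29116460e-01],
       [-6.06703649e-04,  2.65385388e-01, -9.64142224e-01,
        -1.57349713e+02],
       [ 0.00000000e+00,  0.00000000e+00,  0.00000000e+00,
         1.00000000e+00]])}
```

View pics/w1.png

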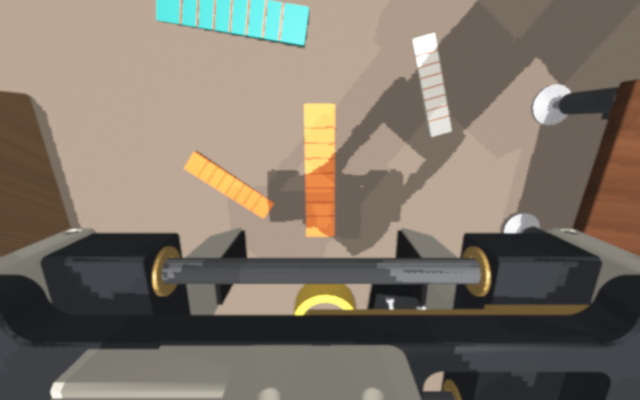

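The wrist view shows the shim at columns 304–336, rows 103–237, and the raised foot disc near (521,227). I'll enlarge the shim and the foot.

```bash
python3 - <<'E'
import cv2,numpy as np
w=cv2.imread("pics/w1.png")
a=cv2.resize(w[95:245,290:350],None,fx=4,fy=4,interpolation=cv2.INTER_CUBIC) #240x600
b=cv2.resize(w[195:245,490:550],None,fx=8,fy=8,interpolation=cv2.INTER_CUBIC) #480x400
o=np.zeros((600,720,3),np.uint8);o[:,:240]=a;o[:400,240:]=b;cv2.imwrite("pics/w1c.png",o)
E
```

```text
(no output)
```

View pics/w1c.png

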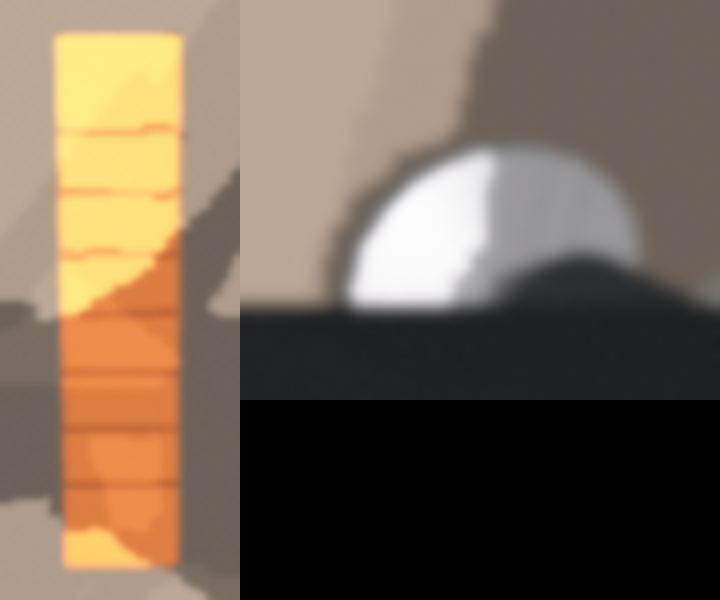

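```bash
python3 - <<'E'
from h import *
import pickle
from plant import vision
from scipy.spatial.transform import Rotation as Ro
np.set_printoptions(precision=1,suppress=True)
o,w=pickle.load(open("w1.pkl","rb"));T=np.eye(4);T[:3,:3]=Ro.from_euler("xyz",o["tcp_rot"]).as_matrix();T[:3,3]=o["tool_pos"];P=T@w["T_tool_cam"];print(P[:3,3])
t=vision.capture("top");s=vision.capture("scene")
W=dict(NR=(54,33),NL=(183,35),FR=(63,567),FL=(180,567));W={k:(290+a/4,95+b/4) for k,(a,b) in W.items()}
Tt=dict(FL=(428,173.75),FR=(441.5,173),NR=(444.75,232),NL=(431.75,232.75))
S=dict(FL=(227.2,191.6),FR=(216.6,189.2),NR=(243,160.6),NL=(251.6,163.6))
for k in W:
    print(k,*[plane(ray(w,W[k],P),z) for z in(2,12)],"tri tw",*tri([ray(t,Tt[k]),ray(w,W[k],P)]),"sw",*tri([ray(s,S[k]),ray(w,W[k],P)]))
g=lambda a,z:plane(ray(w,W[a],P),z)
for z in(2,12):print(z,"near w",np.linalg.norm(g("NR",z)-g("NL",z)),"far w",np.linalg.norm(g("FR",z)-g("FL",z)))
# foot disc: left edge / right edge / top edge in wrist
for n,p in dict(left=(345-240,300),right=(642-240,245),top=(530-240,142)).items():
    print("foot",n,plane(ray(w,(490+p[0]/8,195+p[1]/8),P),8))
E
```

```text
[ 467.5 -301.1  383.1]
NR [ 442.8 -324.     2. ] [ 443.4 -323.4   12. ] tri tw [ 442.  -324.2    8.9] [1.3, 1.3] sw [ 441.4 -322.4   -0.2] [2.2, 2.2]
NL [ 441.7 -282.4    2. ] [ 442.3 -282.9   12. ] tri tw [ 440.4 -283.6   12.7] [2.1, 2.1] sw [ 441.9 -282.9   -1.1] [0.7, 0.7]
FR [ 627.8 -316.1    2. ] [ 623.6 -315.7   12. ] tri tw [ 618.4 -315.3   24.4] [0.1, 0.1] sw [ 623.3 -313.8    9.3] [2.3, 2.3]
FL [ 626.  -273.3    2. ] [ 621.8 -274.    12. ] tri tw [ 616.5 -274.6   24. ] [0.4, 0.4] sw [ 621.4 -272.7   11. ] [1.5, 1.5]
2 near w 41.62154381041537 far w 42.86158656479029
12 near w 40.529529901703455 far w 41.73703796824119
foot left [607.1 -32.6   8. ]
foot right [594.5  18.2   8. ]
foot top [576.2  -6.4   8. ]
```

```bash
python3 -m pendant '{"dp":[[-0.03,0,0.05],[-0.063,-0.001,0.1],[-0.063,-0.001,0.14],[-0.063,-0.001,0.16],[-0.063,-0.001,0.16]],"rotation":[[0,0,0],[0,0,0],[0,0,0],[0,0,0],[0,0,0]]}' 0.06 && python3 -c "
from h import *
go(601,-297,2,3.187)"
```

```text
time: 3.1
tool_pos: [600.6, -293.0, 65.2]
tcp_rot: [3.139, -0.003, -3.096]
contact_force: [0.6, -0.5, 0.6]
grip_width: 60.0
finger_force: 0.0
dp [-0.0004 -0.0041  0.0632]
rot [ 0.0025 -0.0031  0.0005]
```

```bash
python3 -m pendant '{"dp":[[0,-0.004,0.03],[0,-0.004,0.05],[0,-0.004,0.058],[0,-0.004,0.0605],[0,-0.004,0.0605]],"rotation":[[0,0,0],[0,0,0],[0,0,0],[0,0,0],[0,0,0]]}' && python3 - <<'E'
from plant import get_obs,vision
import cv2
o=get_obs();print(o["tool_pos"],o["contact_force"]);w=vision.capture("wrist");cv2.imwrite("pics/w2.png",cv2.resize(w["pixels"][80:330,220:420,::-1],None,fx=2.4,fy=2.4))
E
```

```text
time: 3.72
tool_pos: [601.9, -299.3, 6.9]
tcp_rot: [-3.141, 0.001, -3.097]
contact_force: [-0.1, 0.4, 1.0]
grip_width: 60.0
finger_force: 0.0
[ 601.88801918 -299.32452614    6.94557995] [-0.12466014  0.36735687  1.00066501]
```

View pics/w2.png

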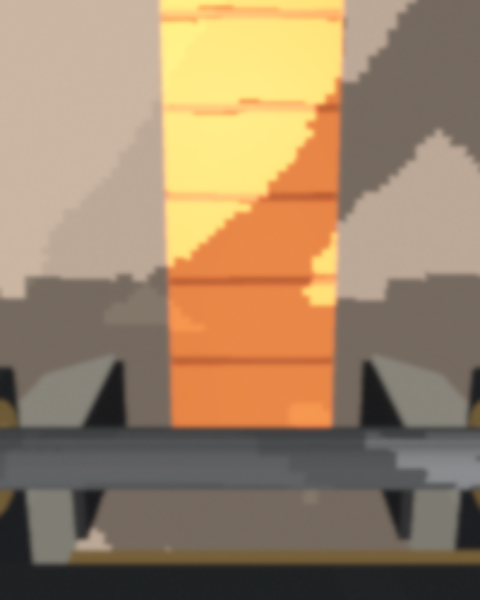

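The fingers straddle the shim: its edges are at columns 170 and 333, between the pads at 122 and 362, about 2 mm off centre. I'll go lower and close.

```bash
python3 -m pendant '{"dp":[[0,0.002,0.002],[0,0.002,0.004],[0,0.002,0.004]],"rotation":[[0,0,0],[0,0,0],[0,0,0]]}' && python3 -m pendant '{"dp":[[0,0,0],[0,0,0],[0,0,0],[0,0,0],[0,0,0]],"rotation":[[0,0,0],[0,0,0],[0,0,0],[0,0,0],[0,0,0]]}' 0.03
```

```text
time: 4.15
tool_pos: [601.2, -297.1, 2.0]
tcp_rot: [3.141, -0.0, -3.097]
contact_force: [-0.1, -0.3, -0.5]
grip_width: 59.9
finger_force: 0.0
time: 4.78
tool_pos: [601.4, -297.2, 2.2]
tcp_rot: [3.142, 0.0, -3.097]
contact_force: [-0.4, -1.5, 0.4]
grip_width: 39.4
finger_force: 30.3
```

```bash
python3 -m pendant '{"dp":[[0,0,-0.003],[0,0,-0.006],[0,0,-0.006],[0,0.01,-0.006],[0,0.02,-0.006],[0,0.03,-0.006],[0,0.04,-0.006],[0,0.05,-0.006]],"rotation":[[0,0,0],[0,0,0],[0,0,0.15],[0,0,0.32],[0,0,0.49],[0,0,0.66],[0,0,0.83],[0,0,1.0]]}' && python3 -c "
from h import *
go(593.8,-238,8,1.546)"
```

```text
time: 5.78
tool_pos: [599.2, -246.9, 8.5]
tcp_rot: [3.141, 0.0, 2.18]
contact_force: [-0.0, -0.1, 0.2]
grip_width: 39.9
finger_force: 30.3
dp [0.0104 0.0007 0.0005]
rot [3.000e-04 2.000e-04 6.342e-01]
```

```bash
python3 -m pendant '{"dp":[[0.003,0,0],[0.006,0,0],[0.009,0,0],[0.0104,0.0007,0],[0.0104,0.0007,0],[0.0104,0.0007,0]],"rotation":[[0,0,0.17],[0,0,0.34],[0,0,0.51],[0,0,0.634],[0,0,0.634],[0,0,0.634]]}' && python3 - <<'E'
from plant import get_obs,vision
from scipy.spatial.transform import Rotation as Ro
import cv2,pickle,numpy as np
o=get_obs();w=vision.capture("wrist");t=vision.capture("top");s=vision.capture("scene");pickle.dump((o,w,t,s),open("w3.pkl","wb"));print(o["tool_pos"],o["tcp_rot"])
im=np.zeros((600,800,3),np.uint8)
im[:400,:640]=w["pixels"][:,:,::-1]
im[400:600,0:400]=cv2.resize(s["pixels"][150:220,210:350,::-1],(400,200),interpolation=cv2.INTER_CUBIC)
im[400:600,400:800]=cv2.resize(t["pixels"][130:230,310:510,::-1],(400,200),interpolation=cv2.INTER_CUBIC)
cv2.imwrite("pics/w3.png",im)
E
```

```text
time: 6.52
tool_pos: [593.8, -238.4, 8.4]
tcp_rot: [3.141, 0.0, 1.554]
contact_force: [0.0, 0.4, -0.6]
grip_width: 39.7
finger_force: 30.3
[ 593.80896742 -238.44172079    8.36395565] [3.14131994e+00 8.81806529e-05 1.55417097e+00]
```

View pics/w3.png

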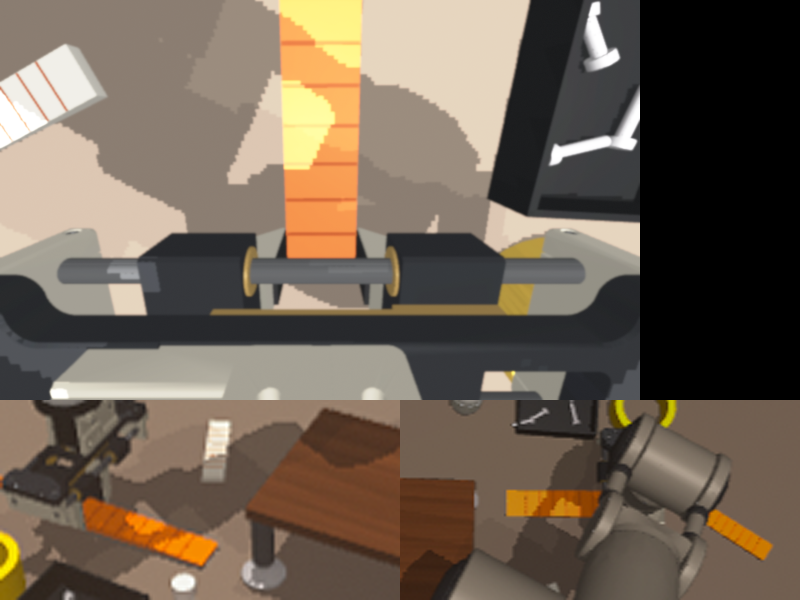

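The shim is aligned with the foot. In the top inset its tip is at (507,503) and the foot edge at (476,500). In the scene inset the tip's middle is at about (208,552) and the disc centre at (264,574).

```bash
python3 - <<'E'
from h import *
import pickle,cv2
np.set_printoptions(precision=1,suppress=True)
o,w,t,s=pickle.load(open("w3.pkl","rb"))
print("tip top",plane(ray(t,(363.5,181.5)),8),"tip exp",o["tool_pos"]+160*np.array([np.cos(1.554),np.sin(1.554),0]))
print("tip scene",plane(ray(s,(210+208*.35,150+152*.35)),8))
print("foot edge top",plane(ray(t,(348.5,180)),10),"foot scene",plane(ray(s,(302.4,150+174*.35)),11))
def box(c,roi):
    h=cv2.cvtColor(c["pixels"],cv2.COLOR_RGB2HSV);m=cv2.inRange(h,(5,150,60),(25,255,255));z=np.zeros_like(m);a,b,d,e=roi;z[b:e,a:d]=m[b:e,a:d];return cv2.boxPoints(cv2.minAreaRect(cv2.findNonZero(z)))
for p in box(t,(355,165,400,200)):print("top",p,plane(ray(t,p),8))
for p in box(s,(236,180,290,212)):print("sc",p,plane(ray(s,p),8))
E
```

```text
tip top [594.5 -80.4   8. ] tip exp [596.5 -78.5   8.4]
tip scene [595.9 -78.4   8. ]
foot edge top [598.8 -34.6  10. ] foot scene [606.3  -3.9  11. ]
top [363. 175.] [614.5 -79.1   8. ]
top [399. 175.] [ 614.6 -189.2    8. ]
top [399. 188.] [ 574.7 -188.5    8. ]
top [363. 188.] [574.6 -78.7   8. ]
sc [233.3 192.6] [ 614.3 -252.3    8. ]
sc [237.  181.9] [ 561.8 -270.1    8. ]
sc [285.7 199. ] [574.1 -78.8   8. ]
sc [281.9 209.7] [624.  -67.2   8. ]
```

```bash
python3 -m pendant '{"dp":[[0,0.002,0.003],[0,0.004,0.006],[0,0.004,0.006],[0,0.004,0.006]],"rotation":[[0,0,0],[0,0,0],[0,0,0],[0,0,0]]}' && python3 -m pendant '{"dp":[[0.01,0,0],[0.02,0,0],[0.03,0,0],[0.04,0,0],[0.05,0,0],[0.06,0,0],[0.065,0,0],[0.065,0,0]],"rotation":[[0,0,0],[0,0,0],[0,0,0],[0,0,0],[0,0,0],[0,0,0],[0,0,0],[0,0,0]]}'
```

```text
time: 7.18
tool_pos: [597.8, -238.4, 2.2]
tcp_rot: [3.141, 0.0, 1.552]
contact_force: [-1.5, -0.2, 1.4]
grip_width: 39.5
finger_force: 30.4
time: 8.18
tool_pos: [599.0, -172.6, 2.2]
tcp_rot: [-3.141, -0.001, 1.552]
contact_force: [0.5, 1.2, 1.2]
grip_width: 39.1
finger_force: 30.4
```

```bash
R='"rotation":[[0,0,0],[0,0,0],[0,0,0]]'; python3 -m pendant '{"dp":[[0.005,0,0],[0.01,0,0],[0.014,0,0],[0.014,0,0]],"rotation":[[0,0,0],[0,0,0],[0,0,0],[0,0,0]]}' | egrep 'pos|force' && for i in 1 2 3; do python3 -m pendant '{"dp":[[0.002,0,0],[0.003,0,0],[0.003,0,0]],"rotation":[[0,0,0],[0,0,0],[0,0,0]]}' | egrep 'pos|contact'; done
```

```text
tool_pos: [599.2, -158.8, 2.2]
contact_force: [-0.1, 1.3, 1.4]
finger_force: 30.4
tool_pos: [599.3, -156.4, 2.2]
contact_force: [-0.3, -1.0, 1.7]
tool_pos: [599.3, -153.2, 2.2]
contact_force: [0.3, -1.1, 1.0]
tool_pos: [599.4, -150.2, 2.2]
contact_force: [-0.8, -0.0, 0.7]
```

Still free. From here I'll type each move out separately instead of looping.

```bash
python3 -m pendant '{"dp":[[0.002,0,0],[0.004,0,0],[0.004,0,0]],"rotation":[[0,0,0],[0,0,0],[0,0,0]]}' | egrep 'pos|contact'; python3 -m pendant '{"dp":[[0.002,0,0],[0.004,0,0],[0.004,0,0]],"rotation":[[0,0,0],[0,0,0],[0,0,0]]}' | egrep 'pos|contact'
```

```text
tool_pos: [599.5, -146.1, 2.2]
contact_force: [0.8, 0.7, 1.4]
tool_pos: [599.5, -142.1, 2.2]
contact_force: [1.1, 0.3, 2.0]
```

```bash
python3 -m pendant '{"dp":[[0.002,0,0],[0.004,0,0],[0.004,0,0]],"rotation":[[0,0,0],[0,0,0],[0,0,0]]}' | egrep 'pos|contact'
```

```text
tool_pos: [599.6, -138.1, 2.2]
contact_force: [0.4, -0.4, 0.8]
```

```bash
python3 -m pendant '{"dp":[[0.002,0,0],[0.004,0,0],[0.004,0,0]],"rotation":[[0,0,0],[0,0,0],[0,0,0]]}' | egrep 'pos|contact'; python3 -m pendant '{"dp":[[0.002,0,0],[0.004,0,0],[0.004,0,0]],"rotation":[[0,0,0],[0,0,0],[0,0,0]]}' | egrep 'pos|contact'; python3 - <<'E'
from plant import get_obs,vision
import cv2,numpy as np
w=vision.capture("wrist");s=vision.capture("scene")
im=np.zeros((600,640,3),np.uint8);im[:400]=w["pixels"][:,:,::-1];im[400:,:400]=cv2.resize(s["pixels"][150:220,210:350,::-1],(400,200),interpolation=cv2.INTER_CUBIC)
cv2.imwrite("pics/w4.png",im)
E
```

```text
tool_pos: [599.7, -134.1, 2.2]
contact_force: [-0.4, 0.1, 2.2]
tool_pos: [599.8, -130.1, 2.2]
contact_force: [-0.1, -0.3, 0.6]
```

View pics/w4.png

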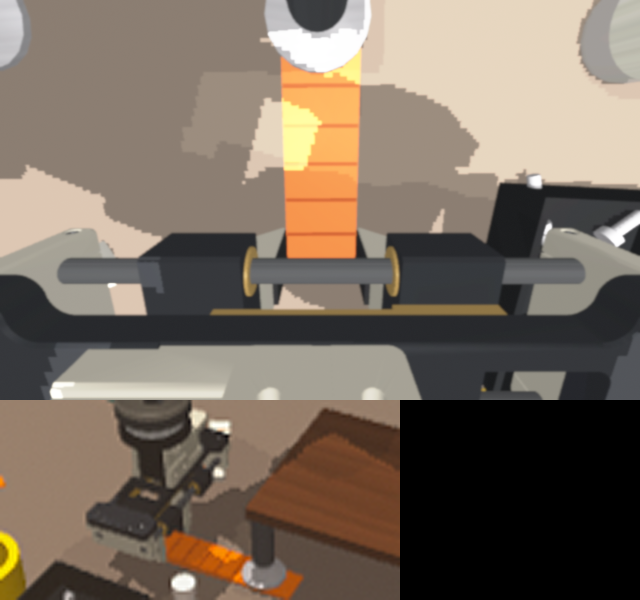

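The foot disc is centred at column 318 over the shim's 281–361, so the lateral alignment is good. Next I feel for drag.

```bash
python3 -m pendant '{"dp":[[0.002,0,0],[0.004,0,0],[0.004,0,0]],"rotation":[[0,0,0],[0,0,0],[0,0,0]]}' | egrep 'pos|contact'; python3 -m pendant '{"dp":[[0.002,0,0],[0.004,0,0],[0.004,0,0]],"rotation":[[0,0,0],[0,0,0],[0,0,0]]}' | egrep 'pos|contact'
```

```text
tool_pos: [599.8, -126.2, 2.2]
contact_force: [0.2, -0.9, 2.4]
tool_pos: [599.9, -122.1, 2.2]
contact_force: [-0.1, -0.8, 2.0]
```

```bash
python3 -m pendant '{"dp":[[0.002,0,0],[0.003,0,0],[0.003,0,0]],"rotation":[[0,0,0],[0,0,0],[0,0,0]]}' | egrep 'pos|contact'; python3 -m pendant '{"dp":[[0.002,0,0],[0.003,0,0],[0.003,0,0]],"rotation":[[0,0,0],[0,0,0],[0,0,0]]}' | egrep 'pos|contact'
```

```text
tool_pos: [600.0, -119.5, 2.2]
contact_force: [0.4, -2.1, 1.3]
tool_pos: [600.1, -117.4, 2.2]
contact_force: [-0.5, -7.0, 1.2]
```

```bash
python3 -m pendant '{"dp":[[0.001,0,0],[0.001,0,0],[0.001,0,0],[0.001,0,0]],"rotation":[[0,0,0],[0,0,0],[0,0,0],[0,0,0]]}'; python3 -m pendant '{"dp":[[0,0,0],[0,0,0]],"rotation":[[0,0,0],[0,0,0]]}'
```

```text
time: 13.78
tool_pos: [600.2, -116.8, 2.2]
tcp_rot: [3.141, 0.002, 1.552]
contact_force: [-0.6, -8.0, -0.5]
grip_width: 39.5
finger_force: 30.3
time: 14.02
tool_pos: [600.2, -116.8, 2.2]
tcp_rot: [3.141, 0.002, 1.552]
contact_force: [-0.2, -9.0, 0.3]
grip_width: 39.4
finger_force: 30.3
```

The drag holds steady at 8–9 N, with about 5 mm of travel since first touch, so the shelf is snug and not jacked up.

```bash
python3 -c "
from plant import workorder
print(workorder.close_job())"
```

```text
the job is handed in; nothing more can be done
None
```

I slid the shim flat under the middle of the raised foot until it dragged steadily at 8–9 N, about 5 mm past first touch, and handed the job in at 14 s, still gripping it at about 30 N; the hand-in returned no verdict, and I moved one early stretch of the slide with a shell loop over a typed row, not with each move typed out.

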